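# Bring the long order ticket round on the kitchen order wheel

### The arm

A 6-joint arm with a two-finger parallel gripper is mounted at the origin on the work surface. World frame = base frame: x ahead of the robot, y to its left, z up, the work surface at z = 0. Lengths are in mm, angles in rad, forces in N, time in s.
With the tool pointing down it reaches from about 350 to 925 mm from the base axis. Payload 6.4 kg.
Tool frame: the origin (TCP) lies at the very end of the fingers, on their centre line; the grasp point (between the pads) lies pinch_z behind it (pinch_z is the distance from the TCP to the grasp point, in mm); z points along the fingers, y is the line along which they close (so a half turn about z gives the same grasp; the last joint's range is limited). The gripper opens to 85 mm and grips with 20 to 120 N. Pads are 22 mm wide; open, the fingers measure 114 mm over their backs; the gripper's body (76 mm by 85 mm) begins 54 mm behind the grasp point. The pads swing forward as they close: fully open they stand 13 mm farther back than shut.
Start: joints at [1.124, 0.245, 1.558, -0, 1.339, -0.174], TCP at [175.126, 625.975, 231.29] pointing down, gripper open.
Joint ranges: [-3.13, 3.13], [-1.02, 2.26], [0.13, 2.54], [-0.95, 4.09], [0.21, 2.88], [-2.74, 2.74]. Speed limits (rad/s): [2.57, 2.57, 3.14, 3.14, 3.14, 3.14].

### API

Orientations are given as a unit quaternion [w, x, y, z].
In Python, from plant import observe, camera, close_job, pinch_z gives the robot as it stands.
- The arm moves only by the shell command python3 -m handwheel 'ROWS' [FORCE]. ROWS is JSON, a list of rows, each an object of numbers: "ax", "ay", "az": the turn, a rotation vector about the tool's x, y, z normalised to -1 to 1, where 1 is 180 degrees; "x", "y", "z": the shift along the tool's x, y, z normalised to -1 to 1, where 1 is 0.2 m; "hand": the opening, from -1 (shut) to 1 (fully open), so that 0 is half open. A call has 1 to 12 rows; each row is the pose to reach, as a shift and turn from the pose commanded when the call began, along the tool's axes at that moment, turning the shorter way round; what a row does not reach only later rows make up. A row lasts 1/12 s, in which the tool goes at most 41.7 mm and 7.16 degrees, less where a joint would pass 70% of its speed; a pose out of reach is approached as far as the arm can. A call with a number of a shift or a turn outside -1 to 1 is refused whole. A call with a gripper value outside its range is refused whole. The fingers move at their own pace and stop on an object; FORCE is the grip in N (left out, the last holds). Time passes only in rows, so rows that repeat a pose let the fingers close. It gives the time, the measured TCP pose, the force, the opening and the grip force at its end, in the units of the state.
- observe(): the state, without advancing time (a new reading comes with each control period).
- camera(name): name is "side" or "top"; returns a dict with "image" (480x640x3 uint8, blue, green, red), "K" (3x3 intrinsics, pixels), "position" and "orientation" of the camera in the world. Camera axes: x right, y up, looking along -z (the intrinsics and any distortion apply to the point x, -y, -z); pixel columns grow to the right and rows downward; lengths in mm; the calibration is good to about 2 mm. A picture is of the moment at which its call begins. There is no depth.
- close_job(): hands the job in; it is judged then, once.
The state is a dict: "time_s": time; "joints": joint angles; "joint_vel": joint speeds; "effort": joint torques, N m; "ee_pos": TCP position; "orientation": TCP orientation; "ft_force": force on the tool from outside, world axes, zero at the start; "torque": the same for the moment, N m; "finger_gap": opening from 0.0 (shut) to 1.0 (fully open); "finger_force": force on a finger pad.
Only numpy, scipy, OpenCV 4.12 (cv2) and the standard library are available. Lean on these libraries where they do the work, as an engineer would, in place of code of your own. Each camera call takes 0.05 s, during which the arm holds its last target. There are 200 camera calls.

### The job

On the free-standing order wheel one long ticket hangs among short ones. Push the wheel round gently by a spoke with one fingertip until the long ticket hangs straight towards the counter's front edge, where the robot stands, and leave the wheel at rest there. Do not flick it into a fast spin, do not shift, tip or lift the stand, and leave the kitchen things around it where they are.

Things in the scene. Friction and masses are not known exactly. Their poses are not given: they have to be found in the camera images.
- hub (a point): centre of the order wheel, on its vertical axis and at the mid-height of its spokes, 230 mm above the counter. The wheel is level, of bright steel: a hub 52 mm across (its nut ends 23 mm above the spokes), six round spokes 8 mm thick at 60 degree steps, and a rim 300 mm in diameter of 7 mm bar, with the same spring clip 52 mm wide at the outer end of every spoke (thumb tabs up to 25 mm above the rim). Between the spokes it is open below down to the base
- long_clip (a point): where the spoke that carries the long ticket meets the rim, 150 mm from the wheel's axis. The long ticket, stiff white paper 80 mm wide and 180 mm long, hangs from the clip there and leans outwards at 40 degrees from vertical, down to about 80 mm above the counter and out to 285 mm from the axis. Two short tickets, 80 mm wide and 65 mm long, hang the same way from the clips 120 degrees to either side; the other three clips are empty
- wheel (a joint): angle of the wheel about its vertical axis (rad), growing anticlockwise seen from above; 0 (or any whole number of turns, 6.283) when the long ticket points straight towards the robot's side of the counter, the -x direction. At value q the spokes point along world angles 3.1416 + q + k * 1.0472 from +x. It turns freely either way without stops; its bearing drags lightly (0.06 N m) so it stops where it is left and coasts only a little
- stand: the order wheel's stand: a round dark steel base 200 mm in diameter and 16 mm thick with a post 16 mm thick that carries the wheel; origin at the centre of the underside. Loose on the counter, 4 to 5 kg with the wheel, does not slide under light pushes
- squeeze_bottle: clear plastic bottle with white cap, 60 mm in diameter, 190 mm high, standing beside the wheel; origin at the centre of its underside
- deli_tub: clear lidded jar, 110 mm in diameter, 120 mm high, standing beside the wheel; origin at the centre of its underside
- ramekin: white bowl, 84 mm across, 45 mm high, standing under or near the wheel's far side; origin at the centre of its underside
- spreader: spatula with wooden handle and thin steel blade, 240 mm long, lying flat at the wheel's far side; origin at the centre of its underside

How it is judged:
By the outcome, as a careful person would: the job done as asked, in the order asked, and still so for the second after the job is handed in, with the robot touching nothing.
It also fails if it takes over 48 s, if anything falls off the work surface, if the arm or the gripper's body presses on something with over 40 N, if the wrist force passes 120 N, or if a joint passes its speed limit or range.

## Working session

There is one attempt and no reset: what is moved stays moved. The work goes in short steps, Python scripts to look and compute and a shell command to move; the robot and the scene stay as the last step left them, time stands still between calls to the robot, and variables do not carry over. Pictures are saved under pics/ and viewed, at most 10 in all, crops included, and the job is handed in when it is done.

```bash
ls; mkdir -p pics; python3 - <<'E'
from plant import observe,camera,pinch_z
import cv2
print(pinch_z,observe())
for n in("top","side"):
    c=camera(n);cv2.imwrite(f"pics/{n}0.png",c["image"]);print(n,c["K"],c["position"],c["orientation"],c.keys())
E
```

```text
pics
18.700000000000003 {'time_s': 0.0, 'joints': array([ 1.12392779e+00,  2.45854099e-01,  1.55900699e+00,  3.28723425e-05,
        1.33869442e+00, -1.74102924e-01]), 'joint_vel': array([-0.00174906,  0.0002288 ,  0.00217362, -0.00117979, -0.0003661 ,
       -0.00105976]), 'effort': array([-1.11754769e-03, -4.29499912e+01, -3.26135910e+01, -2.50379371e-04,
        5.26569318e-03,  7.34560444e-06]), 'ee_pos': array([174.85278066, 625.46604669, 230.15849596]), 'orientation': array([-3.15073594e-04,  1.35964100e-01,  9.90713278e-01, -9.29613864e-04]), 'ft_force': array([ 0.13053193,  0.12045996, -0.72770347]), 'torque': array([-0.03531172,  0.02994645, -0.01365883]), 'finger_force': 0.0, 'finger_gap': 0.9960866732992391}
top [[614.08783257   0.         330.19460649]
 [  0.         614.08783257 237.89081218]
 [  0.           0.           1.        ]] [ 401.89935002   55.58703599 1621.48060168] [ 0.70810626  0.04205567 -0.0483281  -0.7031936 ] dict_keys(['image', 'K', 'position', 'orientation'])
side [[579.33498301   0.         302.68666073]
 [  0.         579.33498301 239.70112353]
 [  0.           0.           1.        ]] [-217.59570161 -236.26277901 1092.36353848] [ 0.75483945  0.29608002 -0.21269357 -0.54526642] dict_keys(['image', 'K', 'position', 'orientation'])
```

View pics/top0.png

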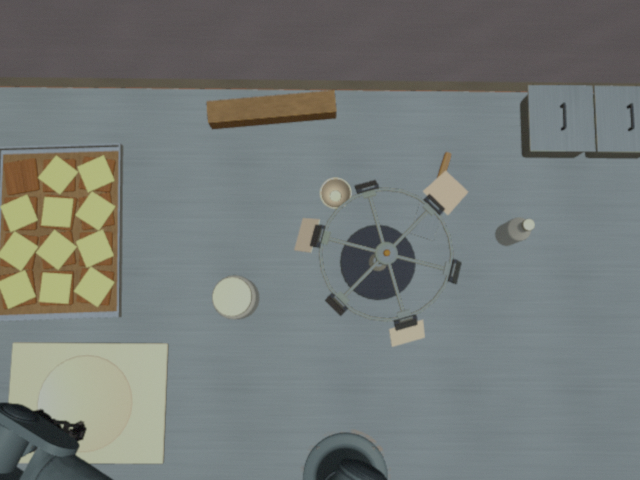

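View pics/side0.png

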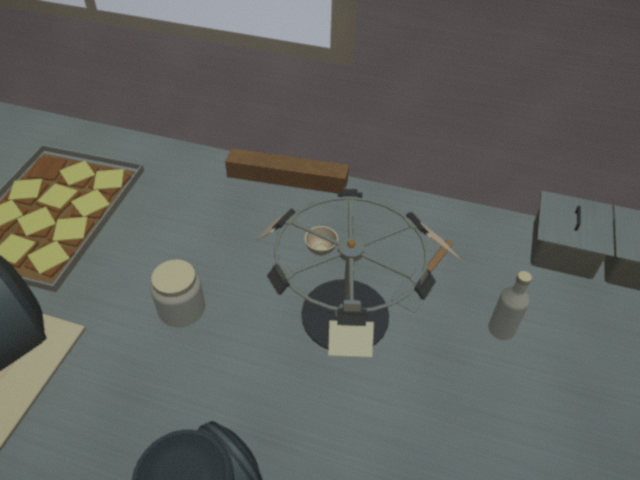

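The top view (robot's base at the bottom, +x up, +y left) shows the hub nut at about (387,253). The long ticket's clip is at (434,204), with the ticket at (445,193) pointing away from the robot. The bottle is at right (base ~(512,236)), the tub at left (234,297) and the ramekin at (335,193). The side view agrees: nut (351,243), long ticket clip (416,220).

```bash
cat > h.py <<'E'
import numpy as np,cv2
from scipy.spatial.transform import Rotation as R
from plant import observe,camera
def ray(c,p,z):
    d=np.linalg.inv(c["K"])@[p[0],p[1],1];w,x,y,zz=c["orientation"]
    d=R.from_quat([x,y,zz,w]).apply([d[0],-d[1],-d[2]]);o=np.array(c["position"])
    return (o+d*(z-o[2])/d[2])[:2]
def clips(c):
    """dark clip blobs on the wheel -> centroids"""
    m=(c["image"].max(2)<55).astype(np.uint8)
    n,l,s,ce=cv2.connectedComponentsWithStats(m)
    return [(ce[i],s[i,4]) for i in range(1,n) if 60<s[i,4]<600]
def orange(c):
    h=cv2.cvtColor(c["image"],cv2.COLOR_BGR2HSV)
    m=cv2.inRange(h,(5,110,90),(20,255,255))
    n,l,s,ce=cv2.connectedComponentsWithStats(m)
    return [(ce[i],s[i,4]) for i in range(1,n) if 8<s[i,4]<120]
E
python3 - <<'E'
from h import *
np.set_printoptions(precision=1,suppress=True)
for n,b in(("top",(387,253)),("side",(351,244))):
    c=camera(n)
    nut=min(orange(c),key=lambda t:np.hypot(*(t[0]-b)),default=None)
    hub=ray(c,nut[0],253);print(n,nut,hub)
    for p,a in clips(c):
        q=ray(c,p,240)
        d=q-hub
        if np.hypot(*d)<220: print(p,a,q,np.hypot(*d),np.degrees(np.arctan2(d[1],d[0])))
    if n=="top":
        for k,p,z in(("bottlecap",(528,224),190),("tublid",(233,297),120),("ramekin",(335,193),45),("longticket",(446,193),160)):
            q=ray(c,p,z);d=q-hub;print(k,q,np.hypot(*d),np.degrees(np.arctan2(d[1],d[0])))
    else:
        for k,p,z in(("bottlecap",(524,277),190),("tublid",(175,277),120)):
            q=ray(c,p,z);d=q-hub;print(k,q,np.hypot(*d))
E
```

```text
top (array([386.1, 252.4]), np.int32(27)) [546.2 -81.7]
[315.5 235.7] 88 [584.3  77.2] 163.36107945484287 76.49439485625891
bottlecap [ 622.7 -424. ] 350.80739885710153 -77.3983858481732
tublid [448.4 278.3] 373.00260580625337 105.20132542773305
ramekin [723.1  30.4] 209.4292867702937 32.35933346904322
longticket [ 701.9 -237.1] 220.02562894555274 -44.955327152939766
side (array([350.9, 243.7]), np.int32(33)) [538.1 -83.6]
[277.9 281.2] 183 [414.6  24.2] 163.90427016517341 138.91425887877733
[352.9 313.7] 70 [ 386.8 -128.9] 158.00245851078623 -163.30900462890125
bottlecap [ 616.2 -424.4] 349.67858718338124
tublid [444.8 275.8] 371.2291360925728
```

```bash
python3 -m handwheel '[{"z":-0.2,"hand":-1},{"z":-0.4,"hand":-1},{"z":-0.6,"hand":-1},{"x":-0.1,"y":-0.1,"z":-0.75,"hand":-1},{"x":-0.22,"y":-0.25,"z":-0.75,"hand":-1},{"x":-0.35,"y":-0.39,"z":-0.75,"hand":-1},{"x":-0.48,"y":-0.53,"z":-0.75,"hand":-1},{"x":-0.61,"y":-0.68,"z":-0.75,"hand":-1},{"x":-0.74,"y":-0.83,"z":-0.75,"hand":-1},{"x":-0.74,"y":-0.83,"z":-0.75,"hand":-1}]'
python3 -m handwheel '[{"x":-0.13,"y":-0.14,"hand":-1},{"x":-0.26,"y":-0.29,"hand":-1},{"x":-0.39,"y":-0.43,"hand":-1},{"x":-0.52,"y":-0.57,"hand":-1},{"x":-0.65,"y":-0.71,"hand":-1},{"x":-0.74,"y":-0.83,"hand":-1},{"x":-0.74,"y":-0.83,"hand":-1}]'
python3 -m handwheel '[{"x":-0.13,"y":-0.14,"hand":-1},{"x":-0.26,"y":-0.29,"hand":-1},{"x":-0.39,"y":-0.43,"hand":-1},{"x":-0.52,"y":-0.57,"hand":-1},{"x":-0.65,"y":-0.71,"hand":-1},{"x":-0.74,"y":-0.83,"hand":-1},{"x":-0.74,"y":-0.83,"hand":-1}]'
```

```text
schema error: expected keys ax, ay, az, x, y, z, hand
schema error: expected keys ax, ay, az, x, y, z, hand
schema error: expected keys ax, ay, az, x, y, z, hand
```

```bash
python3 -m handwheel '[{"ax":0,"ay":0,"az":0,"x":0,"y":0,"z":-0.2,"hand":-1},{"ax":0,"ay":0,"az":0,"x":0,"y":0,"z":-0.4,"hand":-1},{"ax":0,"ay":0,"az":0,"x":0,"y":0,"z":-0.6,"hand":-1},{"ax":0,"ay":0,"az":0,"x":-0.1,"y":-0.1,"z":-0.75,"hand":-1},{"ax":0,"ay":0,"az":0,"x":-0.22,"y":-0.25,"z":-0.75,"hand":-1},{"ax":0,"ay":0,"az":0,"x":-0.35,"y":-0.39,"z":-0.75,"hand":-1},{"ax":0,"ay":0,"az":0,"x":-0.48,"y":-0.53,"z":-0.75,"hand":-1},{"ax":0,"ay":0,"az":0,"x":-0.61,"y":-0.68,"z":-0.75,"hand":-1},{"ax":0,"ay":0,"az":0,"x":-0.74,"y":-0.83,"z":-0.75,"hand":-1},{"ax":0,"ay":0,"az":0,"x":-0.74,"y":-0.83,"z":-0.75,"hand":-1}]'
python3 -m handwheel '[{"ax":0,"ay":0,"az":0,"x":-0.13,"y":-0.14,"z":0,"hand":-1},{"ax":0,"ay":0,"az":0,"x":-0.26,"y":-0.29,"z":0,"hand":-1},{"ax":0,"ay":0,"az":0,"x":-0.39,"y":-0.43,"z":0,"hand":-1},{"ax":0,"ay":0,"az":0,"x":-0.52,"y":-0.57,"z":0,"hand":-1},{"ax":0,"ay":0,"az":0,"x":-0.65,"y":-0.71,"z":0,"hand":-1},{"ax":0,"ay":0,"az":0,"x":-0.74,"y":-0.83,"z":0,"hand":-1},{"ax":0,"ay":0,"az":0,"x":-0.74,"y":-0.83,"z":0,"hand":-1}]'
```

```text
time_s: 1.03
ee_pos: [275.1, 422.1, 381.4]
orientation: [0.001, 0.139, 0.99, -0.001]
ft_force: [0.7, 0.5, 0.9]
finger_gap: 0.006
finger_force: 0.0
time_s: 1.62
ee_pos: [372.3, 223.1, 381.1]
orientation: [0.0, 0.139, 0.99, -0.001]
ft_force: [0.5, -0.6, -0.4]
finger_gap: -0.003
finger_force: 0.0
```

```bash
python3 -m handwheel '[{"ax":0,"ay":0,"az":0,"x":-0.13,"y":-0.14,"z":0,"hand":-1},{"ax":0,"ay":0,"az":0,"x":-0.26,"y":-0.29,"z":0,"hand":-1},{"ax":0,"ay":0,"az":0,"x":-0.39,"y":-0.43,"z":0,"hand":-1},{"ax":0,"ay":0,"az":0,"x":-0.52,"y":-0.57,"z":0,"hand":-1},{"ax":0,"ay":0,"az":0,"x":-0.65,"y":-0.71,"z":0,"hand":-1},{"ax":0,"ay":0,"az":0,"x":-0.74,"y":-0.83,"z":0,"hand":-1},{"ax":0,"ay":0,"az":0,"x":-0.74,"y":-0.83,"z":0,"hand":-1}]'
python3 -m handwheel '[{"ax":0,"ay":0,"az":0,"x":-0.13,"y":-0.14,"z":0,"hand":-1},{"ax":0,"ay":0,"az":0,"x":-0.26,"y":-0.29,"z":0,"hand":-1},{"ax":0,"ay":0,"az":0,"x":-0.39,"y":-0.43,"z":0,"hand":-1},{"ax":0,"ay":0,"az":0,"x":-0.52,"y":-0.57,"z":0,"hand":-1},{"ax":0,"ay":0,"az":0,"x":-0.65,"y":-0.71,"z":0,"hand":-1},{"ax":0,"ay":0,"az":0,"x":-0.74,"y":-0.83,"z":0,"hand":-1},{"ax":0,"ay":0,"az":0,"x":-0.74,"y":-0.83,"z":0,"hand":-1},{"ax":0,"ay":0,"az":0,"x":-0.74,"y":-0.83,"z":0,"hand":-1}]'
python3 -c '
from h import *
for n in("top","side"): cv2.imwrite(f"pics/{n}1.png",camera(n)["image"][100:400,150:600])
a=cv2.imread("pics/top1.png");b=cv2.imread("pics/side1.png");cv2.imwrite("pics/both1.png",np.vstack([a,b]))'
```

```text
time_s: 2.2
ee_pos: [469.9, 23.5, 380.6]
orientation: [-0.001, 0.138, 0.99, -0.0]
ft_force: [-0.7, -0.2, -0.2]
finger_gap: 0.001
finger_force: 0.0
time_s: 2.87
ee_pos: [566.8, -172.9, 380.4]
orientation: [-0.001, 0.136, 0.991, 0.001]
ft_force: [-1.2, 0.2, -0.2]
finger_gap: 0.002
finger_force: 0.0
```

View pics/both1.png

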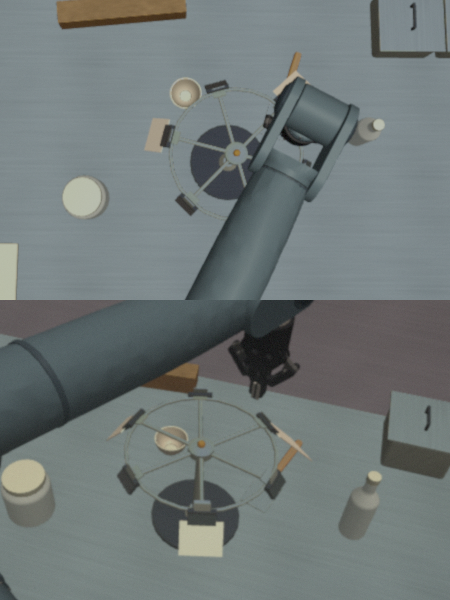

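The wheel is unmoved and the closed fingertip is over the gap between the -104° and -44° spokes, so I'm going down and computing the arc.

```bash
python3 -m handwheel '[{"ax":0,"ay":0,"az":0,"x":0,"y":0,"z":0.15,"hand":-1},{"ax":0,"ay":0,"az":0,"x":0,"y":0,"z":0.3,"hand":-1},{"ax":0,"ay":0,"az":0,"x":0,"y":0,"z":0.45,"hand":-1},{"ax":0,"ay":0,"az":0,"x":0,"y":0,"z":0.6,"hand":-1},{"ax":0,"ay":0,"az":0,"x":0,"y":0,"z":0.7,"hand":-1},{"ax":0,"ay":0,"az":0,"x":0,"y":0,"z":0.78,"hand":-1},{"ax":0,"ay":0,"az":0,"x":0,"y":0,"z":0.84,"hand":-1},{"ax":0,"ay":0,"az":0,"x":0,"y":0,"z":0.84,"hand":-1},{"ax":0,"ay":0,"az":0,"x":0,"y":0,"z":0.84,"hand":-1}]'
cat >> h.py <<'E'
C=np.array([543,-82.5]);X=np.array([-.963,.2695]);Y=np.array([.2695,.963])
def arc(phis,start=None):
    p0=observe()["ee_pos"][:2] if start is None else np.array(start)
    for f in phis:
        t=np.radians(f);d=C+95*np.array([np.cos(t),np.sin(t)])-p0
        print(f,"%.3f %.3f"%(d@X/200,d@Y/200))
    print("end",d+p0)
E
python3 -c '
from h import *
print(observe()["ee_pos"]);arc(range(-78,-113,-3))
for k in range(3):
    s=-111-36*k;t=np.radians(s);print();arc(range(s-3,s-37,-3),C+95*np.array([np.cos(t),np.sin(t)]))'
```

```text
time_s: 3.72
ee_pos: [566.4, -172.0, 213.6]
orientation: [0.0, 0.135, 0.991, 0.0]
ft_force: [-0.2, 0.0, 0.9]
finger_gap: 0.0
finger_force: 0.0
[ 566.38456575 -172.01767508  213.63675856]
-78 0.013 -0.021
-81 0.035 -0.032
-84 0.058 -0.042
-87 0.081 -0.051
-90 0.105 -0.058
-93 0.129 -0.064
-96 0.154 -0.069
-99 0.178 -0.072
-102 0.203 -0.075
-105 0.228 -0.075
-108 0.253 -0.075
-111 0.278 -0.073
end [ 508.95504479 -171.19014052]

-114 0.025 0.003
-117 0.049 0.007
-120 0.073 0.013
-123 0.097 0.020
-126 0.121 0.028
-129 0.144 0.037
-132 0.167 0.047
-135 0.189 0.059
-138 0.210 0.072
-141 0.231 0.086
-144 0.250 0.100
-147 0.269 0.116
end [ 463.32629605 -134.24070833]

-150 0.018 0.017
-153 0.036 0.035
-156 0.052 0.053
-159 0.067 0.073
-162 0.082 0.093
-165 0.095 0.114
-168 0.107 0.136
-171 0.118 0.158
-174 0.128 0.181
-177 0.136 0.205
-180 0.144 0.228
-183 0.150 0.253
end [448.1301942  -77.52808416]

-186 0.005 0.024
-189 0.008 0.049
-192 0.011 0.074
-195 0.011 0.099
-198 0.011 0.124
-201 0.009 0.148
-204 0.006 0.173
-207 0.002 0.198
-210 -0.003 0.222
-213 -0.010 0.246
-216 -0.018 0.269
-219 -0.027 0.292
end [469.17113366 -22.71456285]
```

```bash
python3 -m handwheel '[{"ax":0,"ay":0,"az":0,"x":0.02,"y":-0.025,"z":0,"hand":-1},{"ax":0,"ay":0,"az":0,"x":0.045,"y":-0.037,"z":0,"hand":-1},{"ax":0,"ay":0,"az":0,"x":0.07,"y":-0.047,"z":0,"hand":-1},{"ax":0,"ay":0,"az":0,"x":0.085,"y":-0.052,"z":0,"hand":-1},{"ax":0,"ay":0,"az":0,"x":0.095,"y":-0.055,"z":0,"hand":-1},{"ax":0,"ay":0,"az":0,"x":0.105,"y":-0.058,"z":0,"hand":-1},{"ax":0,"ay":0,"az":0,"x":0.117,"y":-0.061,"z":0,"hand":-1},{"ax":0,"ay":0,"az":0,"x":0.13,"y":-0.064,"z":0,"hand":-1},{"ax":0,"ay":0,"az":0,"x":0.142,"y":-0.067,"z":0,"hand":-1},{"ax":0,"ay":0,"az":0,"x":0.155,"y":-0.069,"z":0,"hand":-1},{"ax":0,"ay":0,"az":0,"x":0.178,"y":-0.072,"z":0,"hand":-1},{"ax":0,"ay":0,"az":0,"x":0.203,"y":-0.075,"z":0,"hand":-1}]'
python3 -m handwheel '[{"ax":0,"ay":0,"az":0,"x":0.025,"y":0,"z":0,"hand":-1},{"ax":0,"ay":0,"az":0,"x":0.05,"y":0,"z":0,"hand":-1},{"ax":0,"ay":0,"az":0,"x":0.075,"y":0.002,"z":0,"hand":-1}]'
python3 -c '
from h import *
print(observe()["ee_pos"]);cv2.imwrite("pics/s2.png",camera("side")["image"][150:450,200:550])'
```

```text
time_s: 4.72
ee_pos: [523.0, -176.4, 213.3]
orientation: [0.0, 0.136, 0.991, 0.0]
ft_force: [-0.3, 0.4, -0.1]
finger_gap: -0.002
finger_force: 0.3
time_s: 4.97
ee_pos: [508.3, -171.9, 213.3]
orientation: [0.0, 0.136, 0.991, -0.0]
ft_force: [0.7, 0.0, -0.1]
finger_gap: -0.0
finger_force: 0.4
[ 508.31265009 -171.93486665  213.30319098]
```

View pics/s2.png

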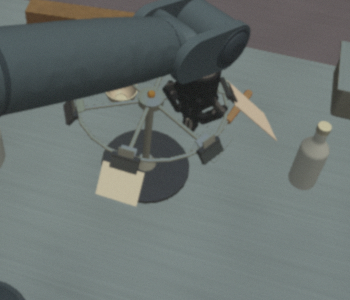

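The wheel turns with the finger: the short ticket has moved to crop (122,183), the long one to (255,112), and the bottle is clear. Continuing along the arc.

```bash
python3 -m handwheel '[{"ax":0,"ay":0,"az":0,"x":0.025,"y":0.003,"z":0,"hand":-1},{"ax":0,"ay":0,"az":0,"x":0.049,"y":0.007,"z":0,"hand":-1},{"ax":0,"ay":0,"az":0,"x":0.073,"y":0.013,"z":0,"hand":-1},{"ax":0,"ay":0,"az":0,"x":0.097,"y":0.02,"z":0,"hand":-1},{"ax":0,"ay":0,"az":0,"x":0.121,"y":0.028,"z":0,"hand":-1},{"ax":0,"ay":0,"az":0,"x":0.144,"y":0.037,"z":0,"hand":-1},{"ax":0,"ay":0,"az":0,"x":0.167,"y":0.047,"z":0,"hand":-1},{"ax":0,"ay":0,"az":0,"x":0.189,"y":0.059,"z":0,"hand":-1},{"ax":0,"ay":0,"az":0,"x":0.21,"y":0.072,"z":0,"hand":-1},{"ax":0,"ay":0,"az":0,"x":0.231,"y":0.086,"z":0,"hand":-1},{"ax":0,"ay":0,"az":0,"x":0.25,"y":0.1,"z":0,"hand":-1},{"ax":0,"ay":0,"az":0,"x":0.269,"y":0.116,"z":0,"hand":-1}]'
python3 -m handwheel '[{"ax":0,"ay":0,"az":0,"x":0.018,"y":0.017,"z":0,"hand":-1},{"ax":0,"ay":0,"az":0,"x":0.036,"y":0.035,"z":0,"hand":-1},{"ax":0,"ay":0,"az":0,"x":0.052,"y":0.053,"z":0,"hand":-1},{"ax":0,"ay":0,"az":0,"x":0.067,"y":0.073,"z":0,"hand":-1},{"ax":0,"ay":0,"az":0,"x":0.082,"y":0.093,"z":0,"hand":-1},{"ax":0,"ay":0,"az":0,"x":0.095,"y":0.114,"z":0,"hand":-1},{"ax":0,"ay":0,"az":0,"x":0.107,"y":0.136,"z":0,"hand":-1},{"ax":0,"ay":0,"az":0,"x":0.118,"y":0.158,"z":0,"hand":-1},{"ax":0,"ay":0,"az":0,"x":0.128,"y":0.181,"z":0,"hand":-1},{"ax":0,"ay":0,"az":0,"x":0.136,"y":0.205,"z":0,"hand":-1},{"ax":0,"ay":0,"az":0,"x":0.144,"y":0.228,"z":0,"hand":-1},{"ax":0,"ay":0,"az":0,"x":0.15,"y":0.253,"z":0,"hand":-1}]'
python3 -m handwheel '[{"ax":0,"ay":0,"az":0,"x":0.005,"y":0.024,"z":0,"hand":-1},{"ax":0,"ay":0,"az":0,"x":0.008,"y":0.049,"z":0,"hand":-1},{"ax":0,"ay":0,"az":0,"x":0.011,"y":0.074,"z":0,"hand":-1},{"ax":0,"ay":0,"az":0,"x":0.011,"y":0.099,"z":0,"hand":-1},{"ax":0,"ay":0,"az":0,"x":0.011,"y":0.124,"z":0,"hand":-1},{"ax":0,"ay":0,"az":0,"x":0.009,"y":0.148,"z":0,"hand":-1},{"ax":0,"ay":0,"az":0,"x":0.006,"y":0.173,"z":0,"hand":-1},{"ax":0,"ay":0,"az":0,"x":0.002,"y":0.19,"z":0,"hand":-1},{"ax":0,"ay":0,"az":0,"x":0,"y":0.2,"z":0,"hand":-1},{"ax":0,"ay":0,"az":0,"x":0,"y":0.205,"z":0,"hand":-1},{"ax":0,"ay":0,"az":0,"x":0,"y":0.205,"z":0,"hand":-1}]'
python3 - <<'E'
from h import *
o=observe();d=o["ee_pos"][:2]-C;print(o["ee_pos"],np.hypot(*d),np.degrees(np.arctan2(d[1],d[0])))
a=camera("top")["image"][150:400,250:600];b=camera("side")["image"][150:400,200:550]
cv2.imwrite("pics/b3.png",np.vstack([a,b]))
E
```

```text
time_s: 6.02
ee_pos: [463.0, -134.9, 213.3]
orientation: [0.0, 0.136, 0.991, -0.0]
ft_force: [0.4, 0.2, -0.1]
finger_gap: 0.001
finger_force: 0.4
time_s: 7.02
ee_pos: [448.0, -77.9, 213.3]
orientation: [-0.0, 0.136, 0.991, -0.0]
ft_force: [-0.5, -1.0, 0.0]
finger_gap: -0.001
finger_force: 0.3
time_s: 7.93
ee_pos: [459.1, -38.7, 213.3]
orientation: [-0.0, 0.136, 0.991, 0.0]
ft_force: [0.1, -0.2, -0.0]
finger_gap: 0.003
finger_force: 0.1
[459.13866074 -38.74173581 213.25127655] 94.5912781776304 152.44476002667943
```

View pics/b3.png

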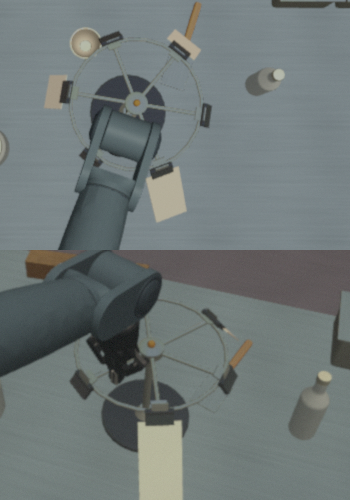

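Top crop: hub nut (137,102), long ticket clip (161,171), ticket centre about (167,195), so it is roughly 20° short of straight. I'll measure from the ticket's mask in both views.

```bash
cat >> h.py <<'E'
def ang(n="top",hub=(542.5,-82.5),show=True):
    c=camera(n);h=cv2.cvtColor(c["image"],cv2.COLOR_BGR2HSV)
    m=cv2.inRange(h,(5,10,150),(35,90,255))
    k,l,s,ce=cv2.connectedComponentsWithStats(m)
    best=None
    for i in range(1,k):
        d=ray(c,ce[i],230-35-69+35)-hub
        if 120<np.hypot(*d)<300 and s[i,4]>150:
            print(n,ce[i].round(1),s[i,4],"r %.1f ang %.2f"%(np.hypot(*d),np.degrees(np.arctan2(d[1],d[0]))))
    nut=min(orange(c),key=lambda t:np.hypot(*(ray(c,t[0],253)-hub)))
    print("nut",nut[0].round(1),ray(c,nut[0],253).round(1))
E
python3 -c '
from h import *
ang("top");ang("side")'
```

```text
top [434.5 193.1] 358 r 202.9 ang -38.55
top [333.1 193.6] 264 r 196.0 ang 37.50
top [304.  241.1] 475 r 192.5 ang 78.27
top [416.6 345.1] 1450 r 219.6 ang -158.99
nut [386.3 252.4] [546.1 -82. ]
side [360.  369.4] 3942 r 229.4 ang -159.43
nut [351.1 243.7] [538.2 -83.9]
```

```bash
python3 -c '
from h import *
arc([150.5,148.5,146.5,144.5,142.5,140.5,138.5,137,136,135.3,135])'
```

```text
150.5 -0.002 0.017
148.5 -0.006 0.033
146.5 -0.011 0.049
144.5 -0.016 0.065
142.5 -0.022 0.081
140.5 -0.029 0.096
138.5 -0.036 0.111
137 -0.041 0.122
136 -0.045 0.129
135.3 -0.048 0.134
135 -0.049 0.137
end [475.82485579 -15.32485579]
```

```bash
python3 -m handwheel '[{"ax":0,"ay":0,"az":0,"x":-0.002,"y":0.017,"z":0,"hand":-1},{"ax":0,"ay":0,"az":0,"x":-0.006,"y":0.033,"z":0,"hand":-1},{"ax":0,"ay":0,"az":0,"x":-0.011,"y":0.049,"z":0,"hand":-1},{"ax":0,"ay":0,"az":0,"x":-0.016,"y":0.065,"z":0,"hand":-1},{"ax":0,"ay":0,"az":0,"x":-0.022,"y":0.081,"z":0,"hand":-1},{"ax":0,"ay":0,"az":0,"x":-0.029,"y":0.096,"z":0,"hand":-1},{"ax":0,"ay":0,"az":0,"x":-0.036,"y":0.111,"z":0,"hand":-1},{"ax":0,"ay":0,"az":0,"x":-0.041,"y":0.122,"z":0,"hand":-1},{"ax":0,"ay":0,"az":0,"x":-0.045,"y":0.129,"z":0,"hand":-1},{"ax":0,"ay":0,"az":0,"x":-0.048,"y":0.134,"z":0,"hand":-1},{"ax":0,"ay":0,"az":0,"x":-0.049,"y":0.137,"z":0,"hand":-1},{"ax":0,"ay":0,"az":0,"x":-0.049,"y":0.137,"z":0,"hand":-1}]'
python3 -c '
from h import *
o=observe();d=o["ee_pos"][:2]-C;print(np.degrees(np.arctan2(d[1],d[0])))
ang("top");ang("side");arc([134,133.2,132.5,132,131.6,131.2])'
```

```text
time_s: 9.13
ee_pos: [475.9, -15.1, 213.2]
orientation: [-0.0, 0.136, 0.991, 0.0]
ft_force: [0.3, -0.7, 0.2]
finger_gap: 0.003
finger_force: 0.1
134.86340607900297
top [313.8 214.7] 521 r 195.2 ang 58.04
top [333.1 193.6] 262 r 196.0 ang 37.55
top [450.7 210.6] 364 r 201.8 ang -54.91
top [390.9 352.4] 1387 r 223.0 ang -175.30
nut [386.3 252.6] [545.8 -82. ]
side [324.1 366.5] 3941 r 230.1 ang -175.76
nut [350.9 243.7] [538.1 -83.6]
134 -0.004 0.006
133.2 -0.008 0.012
132.5 -0.011 0.017
132 -0.013 0.020
131.6 -0.015 0.023
131.2 -0.016 0.026
end [480.42450129 -11.02058365]
```

```bash
python3 -m handwheel '[{"ax":0,"ay":0,"az":0,"x":-0.004,"y":0.006,"z":0,"hand":-1},{"ax":0,"ay":0,"az":0,"x":-0.008,"y":0.012,"z":0,"hand":-1},{"ax":0,"ay":0,"az":0,"x":-0.011,"y":0.017,"z":0,"hand":-1},{"ax":0,"ay":0,"az":0,"x":-0.013,"y":0.02,"z":0,"hand":-1},{"ax":0,"ay":0,"az":0,"x":-0.015,"y":0.024,"z":0,"hand":-1},{"ax":0,"ay":0,"az":0,"x":-0.017,"y":0.028,"z":0,"hand":-1},{"ax":0,"ay":0,"az":0,"x":-0.017,"y":0.028,"z":0,"hand":-1},{"ax":0,"ay":0,"az":0,"x":-0.017,"y":0.028,"z":0,"hand":-1}]'
python3 -c '
from h import *
ang("side")
c=camera("top");cv2.imwrite("pics/t4.png",c["image"][150:450,200:550])
'
```

```text
time_s: 9.9
ee_pos: [480.7, -10.6, 213.3]
orientation: [-0.0, 0.136, 0.991, 0.0]
ft_force: [0.6, 0.1, 0.6]
finger_gap: 0.003
finger_force: 0.0
side [439.3 249. ] 168 r 209.4 ang -53.99
side [316.2 364.4] 3886 r 229.9 ang -179.48
nut [351.1 243.6] [538.5 -83.8]
```

View pics/t4.png

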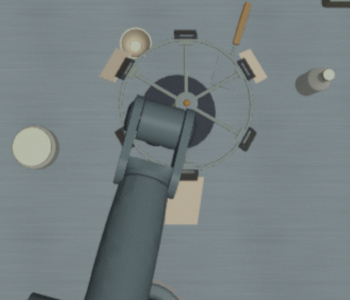

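The long ticket is almost straight at the robot (crop clip (188,174), hub (187,103)). Now I'll back off to mid-gap, lift, and move the arm clear so I can measure without occlusion.

```bash
python3 -m handwheel '[{"ax":0,"ay":0,"az":0,"x":0.02,"y":-0.04,"z":0,"hand":-1},{"ax":0,"ay":0,"az":0,"x":0.04,"y":-0.08,"z":0,"hand":-1},{"ax":0,"ay":0,"az":0,"x":0.056,"y":-0.107,"z":0,"hand":-1},{"ax":0,"ay":0,"az":0,"x":0.056,"y":-0.107,"z":0,"hand":-1},{"ax":0,"ay":0,"az":0,"x":0.056,"y":-0.107,"z":-0.1,"hand":-1},{"ax":0,"ay":0,"az":0,"x":0.056,"y":-0.107,"z":-0.25,"hand":-1},{"ax":0,"ay":0,"az":0,"x":0.056,"y":-0.107,"z":-0.4,"hand":-1},{"ax":0,"ay":0,"az":0,"x":0.056,"y":-0.107,"z":-0.55,"hand":-1},{"ax":0,"ay":0,"az":0,"x":0.056,"y":-0.107,"z":-0.7,"hand":-1},{"ax":0,"ay":0,"az":0,"x":0.056,"y":-0.107,"z":-0.85,"hand":-1},{"ax":0,"ay":0,"az":0,"x":0.056,"y":-0.107,"z":-0.85,"hand":-1}]'
python3 -m handwheel '[{"ax":0,"ay":0,"az":0,"x":0.05,"y":0.15,"z":0,"hand":-1},{"ax":0,"ay":0,"az":0,"x":0.1,"y":0.3,"z":0,"hand":-1},{"ax":0,"ay":0,"az":0,"x":0.15,"y":0.45,"z":0,"hand":-1},{"ax":0,"ay":0,"az":0,"x":0.2,"y":0.6,"z":0,"hand":-1},{"ax":0,"ay":0,"az":0,"x":0.22,"y":0.8,"z":0,"hand":-1},{"ax":0,"ay":0,"az":0,"x":0.22,"y":1,"z":0,"hand":-1},{"ax":0,"ay":0,"az":0,"x":0.22,"y":1,"z":0,"hand":-1}]'
python3 - <<'E'
from h import *
ang("top");ang("side")
c=camera("top")["image"];s=camera("side")["image"]
cv2.imwrite("pics/b5.png",np.vstack([c[150:420,200:600],s[150:480,200:600]]))
E
```

```text
time_s: 10.92
ee_pos: [466.0, -29.0, 390.7]
orientation: [0.006, 0.136, 0.991, -0.001]
ft_force: [0.7, -0.5, 1.2]
finger_gap: -0.004
finger_force: 0.0
time_s: 11.5
ee_pos: [475.5, 181.0, 382.4]
orientation: [-0.001, 0.133, 0.991, 0.001]
ft_force: [-0.4, 0.2, -0.5]
finger_gap: 0.003
finger_force: 0.0
top [322.  204.5] 787 r 194.4 ang 48.68
top [453.6 215. ] 365 r 201.6 ang -58.51
top [383.1 351.4] 1558 r 220.1 ang -179.99
nut [386.1 252.5] [545.9 -81.6]
side [316.2 364.5] 3821 r 230.0 ang -179.47
nut [351.  243.7] [538.3 -83.7]
```

View pics/b5.png

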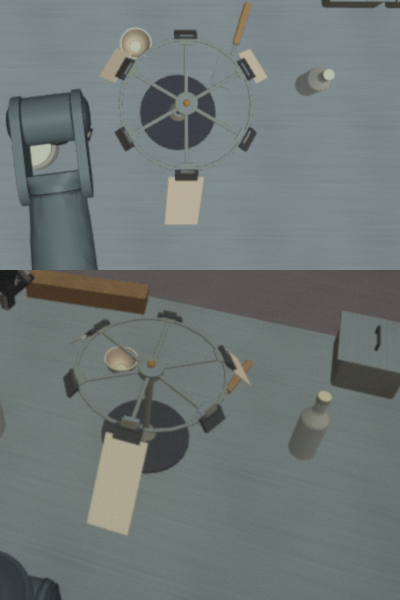

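The picture shows the long ticket hanging straight toward the robot: both views put it within about 0.5° of 180°. The arm is clear and the things around the wheel are undisturbed, so I'm handing it in.

```bash
python3 -c '
from plant import close_job
print(close_job())'
```

```text
the job is handed in; nothing more can be done
None
```

The long ticket now hangs straight towards the robot's side, within about 0.5° by both cameras; the wheel was left at rest, the arm clear, and I handed the job in after about 12 s of robot time, with no verdict returned.

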